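# Gauge the bore of the parasol socket

## Robot

A 7-joint arm with a two-finger parallel gripper is mounted at the origin on the work surface. World frame = base frame: x ahead of the robot, y to its left, z up, the work surface at z = 0. Lengths are in mm, angles in rad, forces in N, time in s.
With the tool pointing down it reaches from about 425 to 1025 mm from the base axis. Payload 9.4 kg.
Tool frame: the origin (TCP) lies at the very end of the fingers, on their centre line; the grasp point (between the pads) lies 19 mm behind it; x points along the fingers, y is the direction in which the jaws open and shut, and the axes are right-handed (so a half turn about x gives the same grasp; the last joint's range is limited). The gripper opens to 85 mm and grips with 20 to 120 N. Pads are 22 mm wide; open, the fingers measure 114 mm over their backs; the gripper's body (76 mm by 85 mm) begins 54 mm behind the grasp point. The pads swing forward as they close: fully open they stand 13 mm farther back than shut.
Start: joints at [1.254, 0.599, -0.003, 1.599, 0.002, 0.943, -0.08], TCP at [172.184, -704.256, 231.275] pointing down, gripper open.
Joint ranges: [-2.57, 2.57], [-0.35, 1.97], [-1.29, 1.29], [0.11, 2.56], [-1.05, 4.19], [0.11, 1.86], [-2.63, 2.63]. Speed limits (rad/s): [2.22, 2.22, 3.01, 3.01, 3.14, 3.14, 3.14].

## Interface

Orientations are given as a rotation vector (axis times angle).
In Python, from workcell import ctrl gives the robot as it stands.
- The arm moves only by the shell command python3 -m pendant 'ROWS'. ROWS is JSON, a list of rows, each a list of 3 entries, a list of its own where there are three numbers: the shift along the tool's x, y, z normalised to -1 to 1, where 1 is 0.05 m, then the turn, a rotation vector about the tool's x, y, z normalised to -1 to 1, where 1 is pi rad, then the gripper command: -1 is shut, 1 is fully open, values between are in proportion. A call has 1 to 12 rows; each row shifts and turns the commanded pose from where the row before left it, along the tool's axes as they then stand; what a row does not reach is not made up. A row lasts 1/8 s, in which the tool goes at most 62.5 mm and 10.7 degrees, less where a joint would pass 70% of its speed; a pose out of reach is approached as far as the arm can. A call with a number of a shift or a turn outside -1 to 1 is refused whole. A call with a gripper value outside its range is refused whole. The fingers move at their own pace and stop on an object; the grip force is fixed at half the most. Time passes only in rows, so rows that do not move let the fingers close. It gives the time, the measured TCP pose, the force and the opening at its end, in the units of the state.
- ctrl.sense(): the state, without advancing time (a new reading comes with each control period).
- ctrl.camera(name): name is "scene" or "top"; returns a dict with "frame" (384x512x3 uint8, blue, green, red), "fx", "fy", "cx", "cy" (pixels), "xyz" and "orientation" of the camera in the world. Camera axes: x right, y up, looking along -z (the intrinsics and any distortion apply to the point x, -y, -z); pixel columns grow to the right and rows downward; lengths in mm; the calibration is good to about 2 mm. A picture is of the moment at which its call begins. There is no depth.
- ctrl.close_job(): hands the job in, once; it reports no verdict.
The state is a dict: "clock": time; "joint_pos": joint angles; "joint_velocities": joint speeds; "joint_torque": joint torques, N m; "eef_pos": TCP position; "tool_rot": TCP orientation; "wrist_force": force on the tool from outside, world axes, zero at the start; "wrist_torque": the same for the moment, N m; "grip_width": opening from 0.0 (shut) to 1.0 (fully open).
Only numpy, scipy, OpenCV 4.12 (cv2) and the standard library are available. Lean on these libraries where they do the work, as an engineer would, in place of code of your own. Each camera call takes 0.05 s, during which the arm holds its last target.

## Task

Measure the bore of the pole socket with the square flange: squeeze the telescoping gauge's two black finger pads, lower it upright into the sleeve until its foot rests on the hidden stop, and let go so that its plungers spring out against the wall. Push the lock cap firmly down so that it grips the jaws, then draw the gauge out by its flat stem without disturbing the locked plungers and stand it back upright on the cork mat. Never press hard on the socket and never let the gauge drop; leave the other things where they are.

Things in the scene. Friction and masses are not known exactly. Their poses are not given: they have to be found in the camera images.
- gauge: telescoping bore gauge, about 0.33 kg, standing upright on the mat. Origin: centre of its underside; z up. Foot disc 44 mm across, 11 mm high, lower edge bevelled 5 mm; another 44 mm disc at z 28 to 33. Flat aluminium stem 30 mm wide in x, 12 mm thick in y, z 11 to 112. Jaws slide along y, one on each side, each with a ball-ended plunger below and a black finger pad above
- gauge_grip (a point): point on the gauge's axis 90 mm above its underside, midway between the black finger pads (pads 18 mm wide in x, z 78 to 102 over the underside). Over the pads along y: 64 mm sprung out, 48 mm squeezed home. The stem's faces at x = +15 and -15 mm can be gripped here with fingers closing along x, clear of the jaws; gripping the pads after locking spoils the reading
- tip_a (a point): outermost point of the plunger on the gauge's +y side, 20 mm above the underside. Springs push each jaw out with 2 to 3.5 N
- tip_b (a point): outermost point of the plunger on the gauge's -y side; its distance from tip_a is the spread that the gauge shows: 60 mm sprung out, 44 mm squeezed home, 48 mm against the wall of the bore (pads 52 mm apart then)
- lock (a joint): travel of the lock cap in m: 0 = up (free), grows as it is pushed down. It slides stiffly (8 N) and stays where left. At about 4 mm its rubber shoe meets the jaws; from there press on to 16 to 20 N in all, sinking it 1 mm more, so that the jaws are held
- cap_top (a point): centre of the top of the lock cap, a black disc 22 mm across on the gauge's axis, 126 mm above the underside of the foot when the cap is up
- socket: the socket to measure: square aluminium flange 110 x 110 x 8 mm, with an upright sleeve of 48 mm bore, 56 mm outside, ending 88 mm above the table. Origin: centre of the underside. Inside, a flat black stop disc fills the bore 38 to 58 mm below the mouth, not measured: feel for it. At most 38 N in all between gauge and socket (weight and springs make 11 N, so push under 25 N)
- socket_mouth (a point): centre of the square-flanged socket's mouth, 88 mm above the table, axes as the table
- wide_socket: the other pole socket, not to be measured: round flange 144 mm across, sleeve of 56 mm bore, 64 mm outside, also 88 mm high. Origin: centre of the underside
- mat: cork mat 120 x 120 x 6 mm, fixed; the gauge starts and ends standing on it. Origin: centre of its underside
- jar: bystander: glass jar with hinged lid, 90 mm across, 117 mm high; origin under its centre
- bottle: bystander: aluminium bottle, 68 mm across, 215 mm high; origin under its centre
- boot_brush: bystander: wooden boot brush 160 x 50 x 45 mm, long along its x; origin under its centre
- shoe_tree_a: bystander: white plastic shoe tree about 265 mm long (x from -112 to +151 mm), 62 mm wide, 44 mm high; origin at floor level under its rod
- shoe_tree_b: bystander: the other shoe tree, alike
- polish_tin: bystander: round metal polish tin 77 mm across, 26 mm high; origin under its centre
- spanner: bystander: steel spanner 160 mm long lying flat, along its x; origin under its centre
There are look-alikes about, which are no part of the job. What is shaped like the socket but red, turquoise or yellow is not meant.

How it is judged (in metres and radians):
On the way, in this order (a step that is already met when the one before it is completed fails the run):
1. the gauge stands released in the square-flanged socket, upright, its plungers out against the wall (spread 46.5 to 50 mm), the lock still up (z of gauge in the frame of socket_mouth below -0.034 m and horizontal distance between gauge and socket_mouth below 0.005 m and angle between gauge's own z axis and vertical below 0.07 rad and distance between tip_a and tip_b between 0.0465 and 0.05 m and contact force between the fingers and gauge below 0.1 N and value of joint lock below 0.002 m), for 0.2 s.
2. the lock cap is pushed down (past 4 mm) while the plungers bear on the wall (z of gauge in the frame of socket_mouth below -0.034 m and horizontal distance between gauge and socket_mouth below 0.005 m and angle between gauge's own z axis and vertical below 0.07 rad and distance between tip_a and tip_b between 0.0465 and 0.05 m and value of joint lock above 0.004 m), for 0.2 s.
3. the gauge is drawn out clear of the mouth, still locked at the bore's size (distance between tip_a and tip_b between 0.0465 and 0.05 m and z of gauge in the frame of socket_mouth above 0.003 m and value of joint lock above 0.004 m), for 0.1 s.
At the end, for the whole second after the job is handed in: the gauge stands upright (within 4 degrees) and at rest on the cork mat, its axis within 55 mm of the mat's centre, released, the lock cap still down (past 4 mm) and the spread over the plunger tips still that of the 48 mm bore (46.5 to 50 mm) (distance between tip_a and tip_b between 0.0465 and 0.05 m and value of joint lock above 0.004 m and angle between gauge's own z axis and vertical below 0.07 rad and horizontal distance between gauge and mat below 0.055 m and z of gauge in the frame of mat between 0.003 and 0.009 m and linear speed of gauge below 0.02 m/s and contact force between the fingers and gauge below 0.1 N); the robot touches nothing.
It fails at once if more than 38 N of contact force in all between the gauge and the square-flanged socket (contact force between gauge and socket above 38 N).
It fails at once if the gauge drops inside the socket (moves faster than 0.1 m/s there with no finger on it) (z of gauge in the frame of socket_mouth below -0.01 m and horizontal distance between gauge and socket_mouth below 0.01 m and contact force between the fingers and gauge below 0.05 N and linear speed of gauge above 0.1 m/s).
It fails at once if a bystander is pushed more than 30 mm (distance of any of jar, bottle, boot_brush, shoe_tree_a, shoe_tree_b, polish_tin, spanner from where it was at the start of the episode above 0.03 m).
It also fails if it takes over 67 s, if anything falls off the work surface, if the arm or the gripper's body presses on something with over 40 N, if the wrist force passes 120 N, or if a joint passes its speed limit or range.

## Working session

There is one attempt and no reset: what is moved stays moved. The work goes in short steps, Python scripts to look and compute and a shell command to move; the robot and the scene stay as the last step left them, time stands still between calls to the robot, and variables do not carry over. Pictures are saved under pics/ and viewed, and the job is handed in when it is done.

```bash
mkdir -p pics; ls; python3 - <<'E'
from workcell import ctrl
import cv2
s=ctrl.sense(); print(s)
for n in("scene","top"):
    c=ctrl.camera(n); cv2.imwrite(f"pics/{n}0.png",c["frame"]); print(n,{k:v for k,v in c.items() if k!="frame"})
E
```

```text
pics
{'clock': 0.0, 'joint_pos': array([ 1.25432561,  0.60012832, -0.00257687,  1.60014081,  0.00178155,
        0.94290465, -0.07979935]), 'joint_velocities': array([-0.00030285,  0.00062834,  0.00097006,  0.00034973,  0.00117078,
        0.00047326, -0.00048284]), 'joint_torque': array([ 5.89862520e-04, -7.76458311e+01,  1.56535417e+00, -2.58008265e+01,
        1.23295543e-02,  9.03298060e-03,  2.21199161e-05]), 'eef_pos': array([ 172.06690705, -703.78977205,  230.41025658]), 'tool_rot': array([ 2.09443638,  0.25405654, -2.09506586]), 'wrist_force': array([-0.22685556,  0.87006976,  0.55511091]), 'wrist_torque': array([ 0.03050507, -0.01313456, -0.01060207]), 'grip_width': 0.9996135338460734}
scene {'fx': 427.6080725863716, 'fy': 427.6080725863716, 'cx': 260.0912856526747, 'cy': 183.78718040610372, 'xyz': array([1101.20956262,  558.2744147 , 1091.43865449]), 'orientation': array([0.3597663 , 0.7048286 , 2.12152345])}
top {'fx': 355.0184890175952, 'fy': 355.0184890175952, 'cx': 252.0681972679627, 'cy': 193.40252520941553, 'xyz': array([ 362.46500452,  118.93807395, 1153.54999984]), 'orientation': array([ 0.09997376, -0.1248526 , -1.54583845])}
```

View pics/scene0.png

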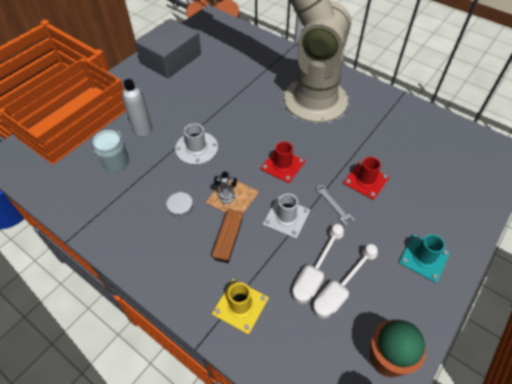

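View pics/top0.png

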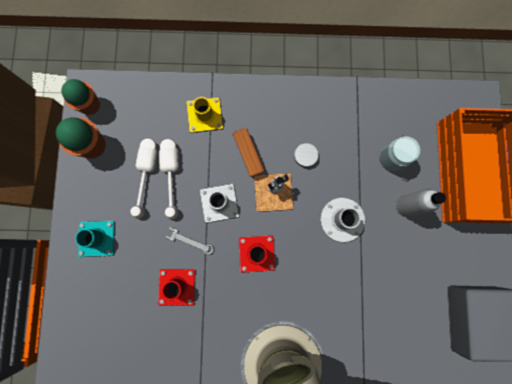

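The grey square-flanged socket is at top (218,203) and scene (288,210). The other candidates are the red ones at (257,254) and (176,290), turquoise (90,238), yellow (203,110) and the round-flange wide socket (345,218). Only the one at (218,203) is bare aluminium with a square flange. I'll check it in an enlarged crop.

```bash
cat > h.py <<'E'
import numpy as np, cv2
from scipy.spatial.transform import Rotation as R
from workcell import ctrl
def proj(c,P):
    P=np.atleast_2d(P).astype(float); q=R.from_rotvec(c["orientation"]).inv().apply(P-c["xyz"])
    return np.c_[c["cx"]+c["fx"]*q[:,0]/-q[:,2], c["cy"]+c["fy"]*(-q[:,1])/-q[:,2]]
def ray(c,u,v):
    d=np.array([(u-c["cx"])/c["fx"],-(v-c["cy"])/c["fy"],-1.]); return R.from_rotvec(c["orientation"]).apply(d)
def plane(c,u,v,z):
    d=ray(c,u,v); return c["xyz"]+d*(z-c["xyz"][2])/d[2]
def crop(c,u0,v0,u1,v1,s,name):
    cv2.imwrite(name,cv2.resize(c["frame"][v0:v1,u0:u1],None,fx=s,fy=s,interpolation=cv2.INTER_CUBIC))
E
python3 - <<'E'
from h import *
t=ctrl.camera("top"); s=ctrl.camera("scene")
crop(t,190,165,310,235,6,"pics/t1.png"); crop(s,195,165,315,245,6,"pics/s1.png")
for n,c,u,v,z in [("sock top",t,218,201,88),("sock scene",s,288,201,88),("mat t",t,274,192,6),("mat s",s,233,197,6)]:
    print(n,plane(c,u,v,z))
E
```

```text
sock top [491.14528401 205.9310828   88.        ]
sock scene [496.103504   211.98310552  88.        ]
mat t [534.88361711  30.75430856   6.        ]
mat s [536.67328358  38.72451572   6.        ]
```

View pics/t1.png

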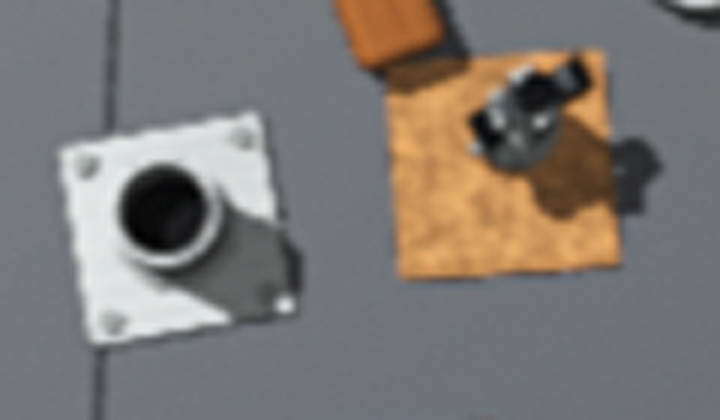

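View pics/s1.png

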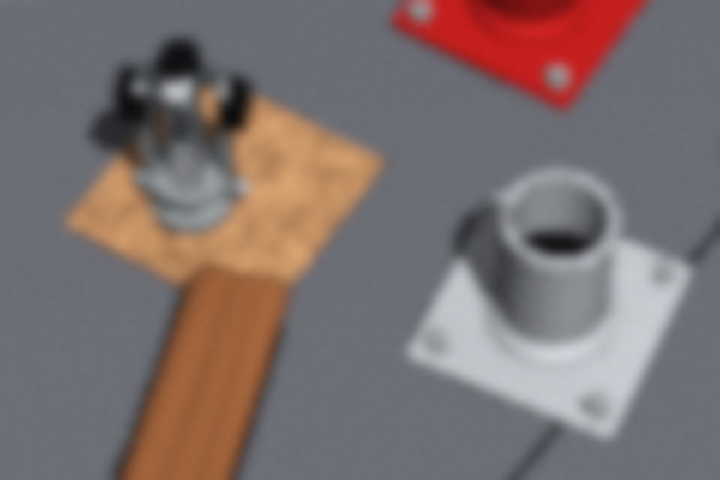

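Confirmed: the socket at top (218,201) and scene (288,203) is bare aluminium on a square flange. The gauge stands on the mat with its cap at top (279,180) and scene (225,174), and its pads on either side. Next I'll measure these to sub-pixel accuracy.

```bash
python3 - <<'E'
from h import *
t=ctrl.camera("top"); s=ctrl.camera("scene")
crop(t,262,168,297,200,20,"pics/t2.png"); crop(s,208,168,244,206,16,"pics/s2.png")
# bore dark blob in top
g=cv2.cvtColor(t["frame"],cv2.COLOR_BGR2GRAY)
G=cv2.resize(g,None,fx=8,fy=8,interpolation=cv2.INTER_CUBIC)
m=(G<110).astype(np.uint8); 
sub=np.zeros_like(m); sub[185*8:222*8,200*8:237*8]=m[185*8:222*8,200*8:237*8]
for th in (60,80,100):
  sub=np.zeros_like(m); sub[185*8:222*8,200*8:237*8]=(G<th)[185*8:222*8,200*8:237*8]
  cs,_=cv2.findContours(sub,cv2.RETR_EXTERNAL,cv2.CHAIN_APPROX_NONE)
  for k in cs:
    if cv2.contourArea(k)>3000:
        e=cv2.fitEllipse(k); u,v=(np.array(e[0])+.5)/8-.5
        print(th,cv2.contourArea(k),e,u,v,plane(t,u,v,88),"diam mm",np.array(e[1])/8/355*1065)
# flange: bright low-sat mask
for n,c,(a,b,d,e) in (("t",t,(190,175,245,230)),("s",s,(255,180,320,245))):
    hsv=cv2.cvtColor(c["frame"],cv2.COLOR_BGR2HSV)
    S=cv2.resize(hsv,None,fx=8,fy=8,interpolation=cv2.INTER_CUBIC)
    m=((S[...,2]>150)&(S[...,1]<60)).astype(np.uint8); q=np.zeros_like(m); q[b*8:e*8,a*8:d*8]=m[b*8:e*8,a*8:d*8]
    cs,_=cv2.findContours(q,cv2.RETR_EXTERNAL,cv2.CHAIN_APPROX_NONE); k=max(cs,key=cv2.contourArea)
    r=cv2.minAreaRect(k); h=cv2.convexHull(k); ap=cv2.approxPolyDP(h,20,True)[:,0]
    pts=(ap+.5)/8-.5; print(n,pts.round(1).tolist())
    W=np.array([plane(c,*p,8)[:2] for p in pts]); print(W.round(1).tolist())
    # mat
    m=((S[...,0]>8)&(S[...,0]<22)&(S[...,1]>80)&(S[...,2]>60)).astype(np.uint8)
    cs,_=cv2.findContours(m,cv2.RETR_EXTERNAL,cv2.CHAIN_APPROX_NONE)
    tgt=np.array([274,192] if n=="t" else [233,195])*8
    for k in cs:
        if cv2.contourArea(k)>20000 and cv2.pointPolygonTest(cv2.convexHull(k),tuple(map(float,tgt)),False)>0:
            ap=cv2.approxPolyDP(cv2.convexHull(k),25,True)[:,0]; pts=(ap+.5)/8-.5
            print("mat",n,pts.round(1).tolist(),[plane(c,*p,6)[:2].round(1).tolist() for p in pts])
E
```

```text
60 9129.5 ((1737.84375, 1600.3486328125), (106.4493637084961, 109.25738525390625), 38.710750579833984) 216.79296875 199.6060791015625 [495.29996695 209.71604895  88.        ] diam mm [39.91851139 40.97151947]
80 3033.5 ((1786.6424560546875, 1650.5548095703125), (65.50484466552734, 117.37835693359375), 45.04738998413086) 222.89280700683594 205.88185119628906 [476.67297636 190.70309263  88.        ] diam mm [24.56431675 44.01688385]
80 9833.0 ((1737.9881591796875, 1600.110107421875), (110.91315460205078, 112.97750854492188), 36.59798812866211) 216.81101989746094 199.57626342773438 [495.39192059 209.66480501  88.        ] diam mm [41.59243298 42.3665657 ]
100 14157.0 ((1828.361328125, 1677.0816650390625), (141.43222045898438, 171.82095336914062), 113.2197265625) 228.107666015625 209.1977081298828 [466.99962285 174.70403991  88.        ] diam mm [53.03708267 64.43285751]
100 10487.0 ((1738.1817626953125, 1599.95654296875), (114.79435729980469, 116.4750747680664), 39.33779525756836) 216.83522033691406 199.55706787109375 [495.45199403 209.59389293  88.        ] diam mm [43.04788399 43.67815304]
t [[232.1, 183.2], [235.2, 200.9], [227.6, 218.2], [204.8, 221.4], [199.3, 189.6]]
[[560.5, 168.6], [502.3, 156.7], [445.7, 179.8], [433.7, 252.5], [536.9, 274.5]]
mat t [[233.7, 131.7], [245.9, 127.8], [290.1, 173.8], [291.9, 208.3], [256.8, 210.1]] [[735.8, 168.3], [750.4, 127.6], [596.8, -21.6], [482.6, -28.3], [474.3, 85.9]]
s [[309.6, 210.2], [295.9, 237.4], [262.6, 223.3], [270.4, 208.7], [296.7, 199.1]]
[[436.5, 255.8], [539.7, 275.3], [559.3, 169.5], [503.3, 157.8], [425.8, 201.7]]
mat s [[238.1, 180.9], [257.9, 192.4], [228.1, 259.9], [214.9, 258.1], [206.1, 200.7], [215.8, 189.2]] [[478.2, 12.3], [476.3, 90.1], [712.6, 162.9], [730.2, 129.8], [597.3, -18.9], [545.7, -23.3]]
```

View pics/t2.png

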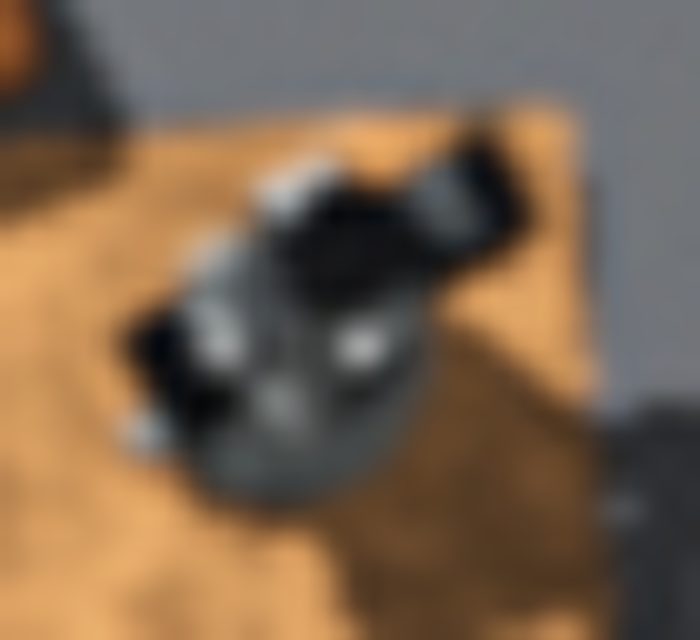

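View pics/s2.png

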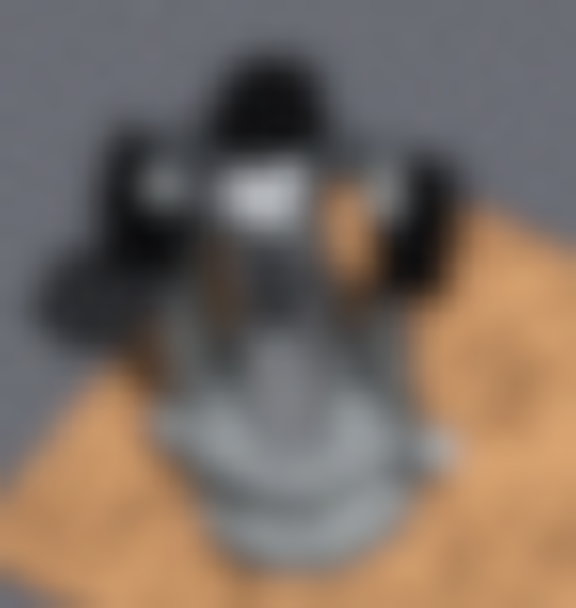

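```bash
python3 - <<'E'
from h import *
t=ctrl.camera("top"); s=ctrl.camera("scene")
T=lambda U,V:(262+(U+.5)/20-.5,168+(V+.5)/20-.5)
S=lambda U,V:(208+(U+.5)/16-.5,168+(V+.5)/16-.5)
print("cap t",plane(t,*T(345,250),130)[:2],"cap s",plane(s,*S(268,90),130)[:2])
for n,c,p in (("t L",t,T(165,385)),("t R",t,T(500,175)),("s L",s,S(140,195)),("s R",s,S(420,222))):
    print(n,plane(c,*p,96)[:2])
# foot bottom ellipse in scene : lower edge (300,565) ; top lower edge (280,505)
def tri(a,b):
    d1=ray(t,*a);d2=ray(s,*b);A=np.c_[d1,-d2];x,*_=np.linalg.lstsq(A,s["xyz"]-t["xyz"],rcond=None)
    p=t["xyz"]+d1*x[0];q=s["xyz"]+d2*x[1];return (p+q)/2,np.linalg.norm(p-q)
print("cap",tri(T(345,250),S(268,90))); 
print("R top/L scene",tri(T(490,185),S(140,195)),tri(T(165,380),S(420,222)))
# foot: project for candidate centres
from itertools import product
a=np.linspace(0,2*np.pi,60)
for c in ((550,35),(552,33),(548,37)):
    for z,r in((6,17),(11,22),(17,22),(34,22),(39,22)):
        e=proj(s,np.c_[c[0]+r*np.cos(a),c[1]+r*np.sin(a),np.full(60,z)])
        print(c,z,"scene crop L,R,bottom",((e[:,0].min()-208)*16).round(),((e[:,0].max()-208)*16).round(),((e[:,1].max()-168)*16).round(),end=" | ")
        e=proj(t,np.c_[c[0]+r*np.cos(a),c[1]+r*np.sin(a),np.full(60,z)])
        print("top bottom",((e[:,1].max()-168)*20).round(),"R",((e[:,0].max()-262)*20).round())
E
```

```text
cap t [552.09053521  26.68709625] cap s [551.18084265  25.70789176]
t L [537.0200772  50.6370359]
t R [5.70522830e+02 1.77011484e-01]
s L [564.70277173   3.77645947]
s R [538.75271007  48.6484421 ]
cap (array([551.92310326,  26.66393979, 131.42662113]), np.float64(0.3546706337340741))
R top/L scene (array([567.23967061,   3.72753025,  99.23379156]), np.float64(3.9125476464557187)) (array([538.35304965,  49.72270983,  96.14025297]), np.float64(2.1882062806626035))
(550, 35) 6 scene crop L,R,bottom 253.0 430.0 573.0 | top bottom 491.0 R 319.0
(550, 35) 11 scene crop L,R,bottom 226.0 455.0 580.0 | top bottom 517.0 R 352.0
(550, 35) 17 scene crop L,R,bottom 224.0 453.0 562.0 | top bottom 511.0 R 356.0
(550, 35) 34 scene crop L,R,bottom 218.0 450.0 511.0 | top bottom 496.0 R 366.0
(550, 35) 39 scene crop L,R,bottom 216.0 449.0 496.0 | top bottom 492.0 R 369.0
(552, 33) 6 scene crop L,R,bottom 239.0 415.0 574.0 | top bottom 479.0 R 331.0
(552, 33) 11 scene crop L,R,bottom 211.0 440.0 581.0 | top bottom 505.0 R 364.0
(552, 33) 17 scene crop L,R,bottom 209.0 439.0 564.0 | top bottom 500.0 R 368.0
(552, 33) 34 scene crop L,R,bottom 203.0 435.0 512.0 | top bottom 484.0 R 378.0
(552, 33) 39 scene crop L,R,bottom 201.0 434.0 497.0 | top bottom 480.0 R 381.0
(548, 37) 6 scene crop L,R,bottom 268.0 444.0 571.0 | top bottom 503.0 R 306.0
(548, 37) 11 scene crop L,R,bottom 240.0 469.0 578.0 | top bottom 529.0 R 340.0
(548, 37) 17 scene crop L,R,bottom 238.0 468.0 560.0 | top bottom 523.0 R 343.0
(548, 37) 34 scene crop L,R,bottom 233.0 465.0 509.0 | top bottom 508.0 R 353.0
(548, 37) 39 scene crop L,R,bottom 231.0 464.0 494.0 | top bottom 504.0 R 356.0
```

Gauge axis: the cap triangulates to (552, 26.6, 131.4), which agrees with the expected height of 132. The pads' midpoint is (552.6, 26.4), with the jaw direction at about 122°. The socket is at about (496, 211). Next I'll work out the tool axes and a move planner.

```bash
cat >> h.py <<'E'
def plan(tx,ty,tz,yaw=None,tilt=True):
    s=ctrl.sense(); M=R.from_rotvec(s["tool_rot"]); A=M.as_matrix(); p=s["eef_pos"]
    cy=np.degrees(np.arctan2(A[1,1],A[0,1])); print("pos",p.round(1),"tool y yaw %.1f"%cy,"x axis",A[:,0].round(4),"j7 %.2f"%s["joint_pos"][6],"F",s["wrist_force"].round(1),"w %.3f"%s["grip_width"],"t %.2f"%s["clock"])
    d=np.array([tx,ty,tz])-p
    if yaw is not None:
        y=np.radians(yaw); X=np.array([0,0,-1.]); Y=np.array([np.cos(y),np.sin(y),0]); T=np.c_[X,Y,np.cross(X,Y)]
        rv=(M.inv()*R.from_matrix(T)).as_rotvec(); print("turn/pi",(rv/np.pi).round(4),"rows>=",np.ceil(np.linalg.norm(rv)/0.187)); 
        print("shift units after turn",(T.T@d/50).round(3))
    print("shift units now",(A.T@d/50).round(3),"rows",np.linalg.norm(d)/50)
E
python3 -c "
from h import *
plan(552.3,26.5,300,122); plan(552.3,26.5,300,-58)"
```

```text
pos [ 172.2 -704.2  231.1] tool y yaw -76.3 x axis [-1.e-04  3.e-04 -1.e+00] j7 -0.08 F [-0.  -0.3 -0.3] w 1.001 t 0.40
turn/pi [ 8.986e-01  1.000e-04 -0.000e+00] rows>= 16.0
shift units after turn [-1.378  8.364 14.191]
shift units now [ -1.375 -12.389 -10.857] rows 16.530289083192415
pos [ 172.2 -704.2  231.1] tool y yaw -76.3 x axis [-1.e-04  3.e-04 -1.e+00] j7 -0.08 F [-0.  -0.3 -0.3] w 1.001 t 0.40
turn/pi [-1.014e-01  0.000e+00  1.000e-04] rows>= 2.0
shift units after turn [ -1.378  -8.364 -14.191]
shift units now [ -1.375 -12.389 -10.857] rows 16.530289083192415
```

```bash
python3 -m pendant '[[[-0.35,0,0],[-0.0254,0,0],1],[[-0.35,0,0],[-0.0254,0,0],1],[[-0.35,0,0],[-0.0254,0,0],1],[[-0.35,0,0],[-0.0252,0,0],1],[[0,-0.2,-0.4],[0,0,0],1],[[0,-0.45,-0.78],[0,0,0],1],[[0,-0.45,-0.78],[0,0,0],1],[[0,-0.45,-0.78],[0,0,0],1],[[0,-0.45,-0.78],[0,0,0],1],[[0,-0.45,-0.78],[0,0,0],1],[[0,-0.45,-0.78],[0,0,0],1],[[0,-0.45,-0.78],[0,0,0],1]]'; python3 -c "
from h import *
plan(552.3,26.5,300,-58)"
```

```text
clock: 1.9
eef_pos: [332.5, -405.7, 301.5]
tool_rot: [1.905, 0.546, -1.905]
wrist_force: [0.6, -0.0, -0.7]
grip_width: 0.998
pos [ 332.5 -405.7  301.5] tool y yaw -58.0 x axis [ 4.e-04 -5.e-04 -1.e+00] j7 -0.30 F [ 0.6 -0.  -0.7] w 0.998 t 1.90
turn/pi [-0.0001 -0.     -0.0002] rows>= 1.0
shift units after turn [ 0.03  -5.001 -8.309]
shift units now [ 0.028 -5.003 -8.307] rows 9.697403466018764
```

```bash
python3 -m pendant '[[[0,-0.49,-0.82],[0,0,0],1],[[0,-0.49,-0.82],[0,0,0],1],[[0,-0.49,-0.82],[0,0,0],1],[[0,-0.49,-0.82],[0,0,0],1],[[0,-0.49,-0.82],[0,0,0],1],[[0,-0.49,-0.82],[0,0,0],1],[[0,-0.49,-0.82],[0,0,0],1],[[0,-0.49,-0.82],[0,0,0],1],[[0,-0.49,-0.82],[0,0,0],1],[[0,-0.2,-0.3],[0,0,0],1],[[0.5,0,0],[0,0,0],1],[[0.5,0,0],[0,0,0],1]]'; python3 -c "
from h import *
plan(552.3,26.5,180,-58)
t=ctrl.camera('top');s=ctrl.camera('scene')
crop(t,230,130,330,230,6,'pics/t3.png');crop(s,180,110,290,210,6,'pics/s3.png')"
```

```text
clock: 3.4
eef_pos: [535.4, -8.6, 250.9]
tool_rot: [1.906, 0.545, -1.905]
wrist_force: [-0.0, -0.2, -0.4]
grip_width: 0.998
pos [535.4  -8.6 250.9] tool y yaw -58.0 x axis [ 5.e-04 -6.e-04 -1.e+00] j7 -1.29 F [-0.  -0.2 -0.4] w 0.998 t 3.40
turn/pi [-0.0001 -0.0001 -0.0002] rows>= 1.0
shift units after turn [ 1.417 -0.416 -0.658]
shift units now [ 1.417 -0.417 -0.657] rows 1.6166655763290723
```

View pics/s3.png

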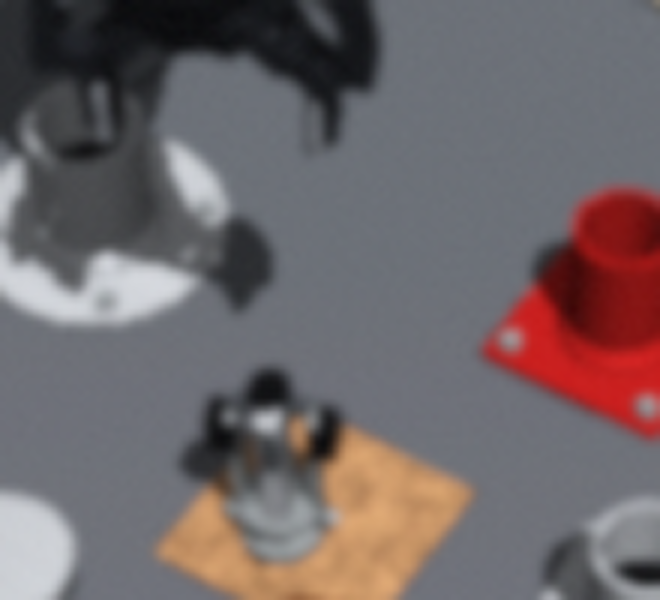

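```bash
python3 -m pendant '[[[0,-0.21,-0.33],[0,0,0],1],[[0.4,-0.21,-0.33],[0,0,0],1],[[0.5,0,0],[0,0,0],1],[[0.5,0,0],[0,0,0],1],[[0,0,0],[0,0,0],1],[[0,0,0],[0,0,0],1]]'; python3 -c "
from h import *
plan(552.3,26.5,80,-58)
t=ctrl.camera('top');s=ctrl.camera('scene')
crop(t,240,150,310,210,10,'pics/t4.png');crop(s,190,130,260,205,8,'pics/s4.png')"
```

```text
clock: 4.25
eef_pos: [553.3, 27.9, 182.6]
tool_rot: [1.907, 0.546, -1.903]
wrist_force: [-0.5, -0.5, 0.1]
grip_width: 0.999
pos [553.3  27.9 182.6] tool y yaw -58.0 x axis [ 1.8e-03  3.0e-04 -1.0e+00] j7 -1.40 F [-0.5 -0.5  0.1] w 0.999 t 4.25
turn/pi [ 0.     -0.0005 -0.0002] rows>= 1.0
shift units after turn [2.052 0.013 0.032]
shift units now [2.052 0.011 0.036] rows 2.0524447791519282
```

View pics/s4.png

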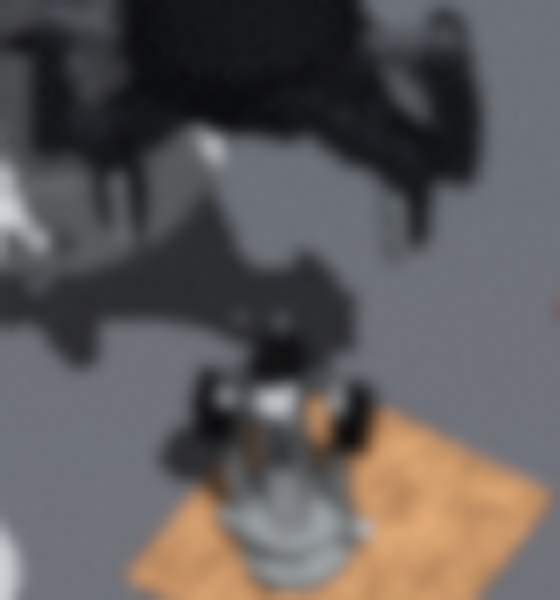

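View pics/t4.png

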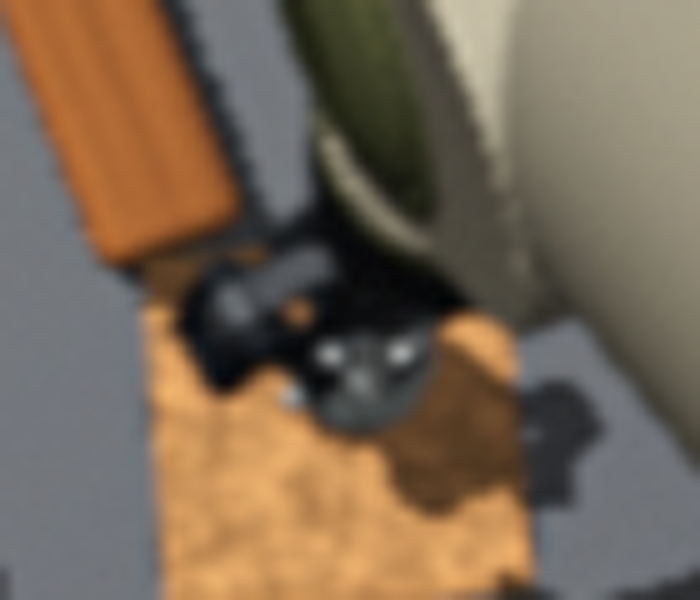

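```bash
python3 -c "
from h import *
s=ctrl.camera('scene')
A=R.from_rotvec(ctrl.sense()['tool_rot']).as_matrix();p=ctrl.sense()['eef_pos']
for k in(0,13):
  for j in(-45,0,45):
    q=proj(s,p-A[:,0]*k+A[:,1]*j)[0]; print(k,j,q.round(1),((q-[190,130])*8).round())
q=proj(s,[552.3,26.5,132])[0];print(((q-[190,130])*8).round())
"
```

```text
0 -45 [239.3 163.2] [395. 265.]
0 0 [223.1 162.1] [265. 257.]
0 45 [207. 161.] [136. 248.]
13 -45 [239.2 160.1] [393. 241.]
13 0 [222.8 159. ] [263. 232.]
13 45 [206.5 157.9] [132. 224.]
[274. 345.]
```

```bash
python3 -m pendant '[[[0.6,0.01,0.02],[0,0,0],1],[[0.6,0,0.02],[0,0,0],1],[[0.6,0,0],[0,0,0],1],[[0.3,0,0],[0,0,0],1],[[0,0,0],[0,0,0],1],[[0,0,0],[0,0,0],1]]'; python3 -c "
from h import *
plan(552.3,26.5,76,-58)
t=ctrl.camera('top');s=ctrl.camera('scene')
crop(t,240,150,310,210,10,'pics/t5.png');crop(s,190,140,260,205,9,'pics/s5.png')"
```

```text
clock: 5.15
eef_pos: [551.5, 25.9, 77.2]
tool_rot: [1.907, 0.546, -1.904]
wrist_force: [-0.4, -0.9, -0.5]
grip_width: 0.997
pos [551.5  25.9  77.2] tool y yaw -58.0 x axis [ 1.3e-03  1.0e-04 -1.0e+00] j7 -1.49 F [-0.4 -0.9 -0.5] w 0.997 t 5.15
turn/pi [-0.0001 -0.0004 -0.0002] rows>= 1.0
shift units after turn [ 0.024 -0.002 -0.02 ]
shift units now [ 0.024 -0.002 -0.02 ] rows 0.03169903362534034
```

View pics/s5.png

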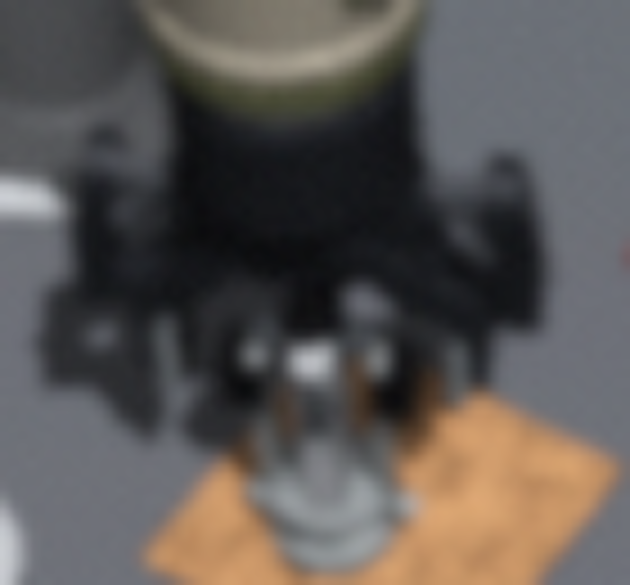

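```bash
python3 -m pendant '[[[0.02,0,-0.02],[0,0,0],0.5],[[0,0,0],[0,0,0],0.3],[[0,0,0],[0,0,0],0.1],[[0,0,0],[0,0,0],-1],[[0,0,0],[0,0,0],-1],[[0,0,0],[0,0,0],-1],[[0,0,0],[0,0,0],-1]]'; python3 -c "
from h import *
plan(552.3,26.5,76,-58)
s=ctrl.camera('scene')
crop(s,190,140,260,205,9,'pics/s6.png')"
```

```text
clock: 6.12
eef_pos: [552.4, 26.6, 76.7]
tool_rot: [1.907, 0.546, -1.903]
wrist_force: [-2.7, 0.9, 18.4]
grip_width: 0.512
pos [552.4  26.6  76.7] tool y yaw -58.0 x axis [ 0.0019 -0.     -1.    ] j7 -1.49 F [-2.7  0.9 18.4] w 0.512 t 6.12
turn/pi [-0.0001 -0.0005 -0.0003] rows>= 1.0
shift units after turn [0.015 0.    0.002]
shift units now [0.015 0.    0.002] rows 0.014915816575200797
```

View pics/s6.png

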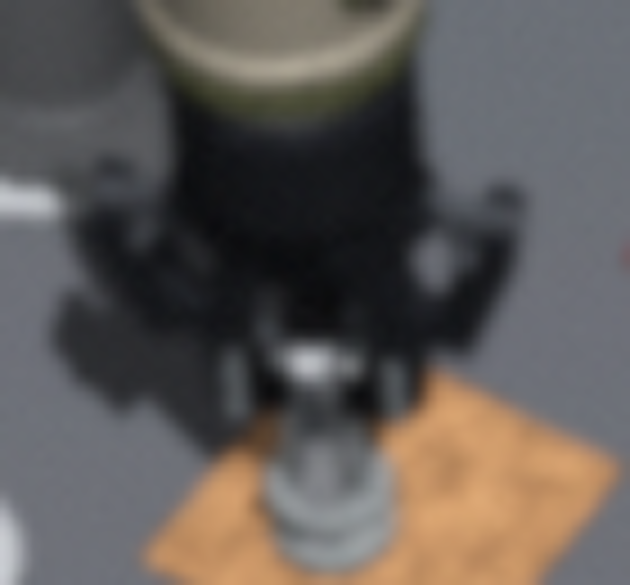

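```bash
python3 -m pendant '[[[-0.05,0,0],[0,0,0],-1],[[-0.1,0,0],[0,0,0],-1],[[-0.3,0,0],[0,0,0],-1],[[-0.5,0,0],[0,0,0],-1],[[-0.6,0,0],[0,0,0],-1],[[-0.4,0,0],[0,0,0],-1],[[0,0,0],[0,0,0],-1],[[0,0,0],[0,0,0],-1]]'; python3 -c "
from h import *
plan(496.3,210.7,180,-58)
s=ctrl.camera('scene')
crop(s,190,100,260,180,7,'pics/s7.png')
t=ctrl.camera('top')
crop(t,200,140,320,230,6,'pics/t7.png')"
```

```text
clock: 7.18
eef_pos: [551.3, 26.1, 172.4]
tool_rot: [1.905, 0.546, -1.906]
wrist_force: [-0.3, -0.9, -3.5]
grip_width: 0.501
pos [551.3  26.1 172.4] tool y yaw -58.0 x axis [-8.e-04 -2.e-04 -1.e+00] j7 -1.41 F [-0.3 -0.9 -3.5] w 0.501 t 7.17
turn/pi [-0.0001  0.0002  0.0001] rows>= 1.0
shift units after turn [-0.153 -3.714 -1.024]
shift units now [-0.153 -3.714 -1.023] rows 3.855499089987356
```

View pics/s7.png

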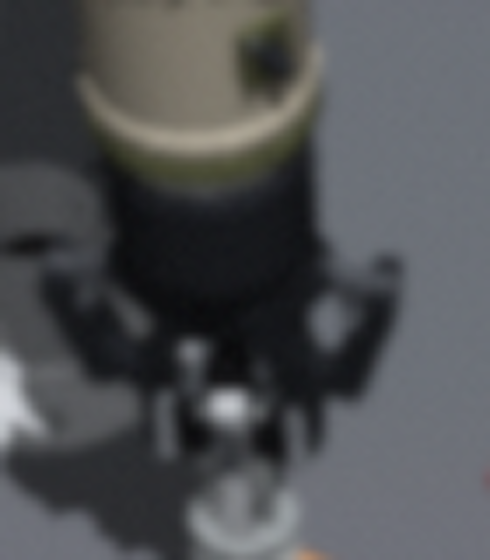

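View pics/t7.png

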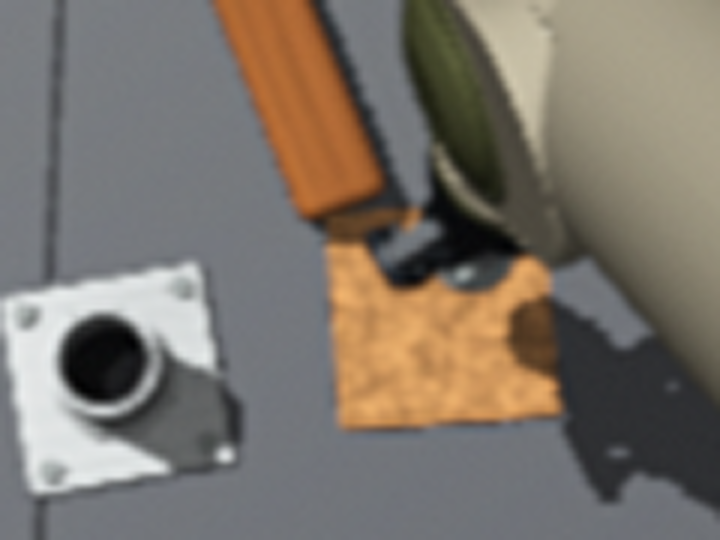

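```bash
python3 -m pendant '[[[-0.3,0,0],[0,0,0],-1],[[-0.1,-0.3,-0.08],[0,0,0],-1],[[0,-0.7,-0.19],[0,0,0],-1],[[0,-0.8,-0.22],[0,0,0],-1],[[0,-0.8,-0.22],[0,0,0],-1],[[0,-0.7,-0.2],[0,0,0],-1],[[0,-0.35,-0.1],[0,0,0],-1],[[0,-0.06,-0.01],[0,0,0],-1],[[0,0,0],[0,0,0],-1],[[0,0,0],[0,0,0],-1]]'; python3 -c "
from h import *
plan(496.3,210.7,160,-58)
s=ctrl.camera('scene')
crop(s,240,120,330,240,5,'pics/s8.png');crop(s,265,160,315,220,10,'pics/s8b.png')
t=ctrl.camera('top')
crop(t,190,170,250,230,10,'pics/t8.png')"
```

```text
clock: 8.52
eef_pos: [497.2, 209.2, 192.7]
tool_rot: [1.906, 0.544, -1.907]
wrist_force: [0.1, 0.2, -3.7]
grip_width: 0.503
pos [497.2 209.2 192.7] tool y yaw -58.1 x axis [-1.e-04 -7.e-04 -1.e+00] j7 -1.76 F [ 0.1  0.2 -3.7] w 0.503 t 8.53
turn/pi [-0.0007  0.0002 -0.0002] rows>= 1.0
shift units after turn [ 0.654 -0.035 -0.001]
shift units now [ 0.654 -0.036 -0.002] rows 0.6545390383353064
```

View pics/s8b.png

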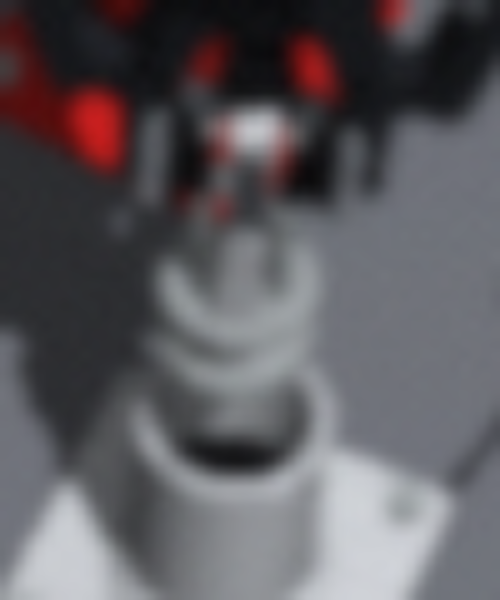

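View pics/t8.png

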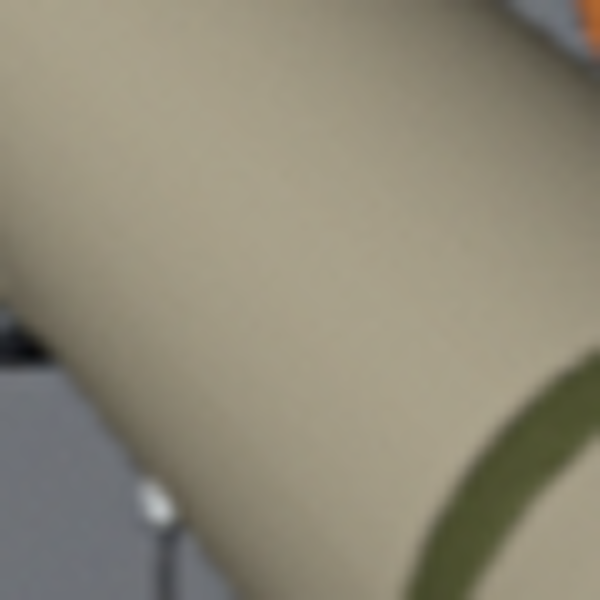

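```bash
python3 -c "
from h import *
s=ctrl.camera('scene')
a=np.linspace(0,2*np.pi,90)
def el(n,x,y,z,r):
    e=(proj(s,np.c_[x+r*np.cos(a),y+r*np.sin(a),np.full(90,z)])-[265,160])*10+4.5
    print(n,'L %.0f R %.0f top %.0f bot %.0f'%(e[:,0].min(),e[:,0].max(),e[:,1].min(),e[:,1].max()))
el('mouth out',496.3,210.7,88,28);el('mouth in',496.3,210.7,88,24)
el('base',496.3,210.7,8,28)
for zz in(118,122):
  el('foot top',497.2,209.2,zz+11,22);el('foot bev',497.2,209.2,zz+5,22);el('disc top',497.2,209.2,zz+33,22)
"
```

```text
mouth out L 132 R 329 top 333 bot 495
mouth in L 146 R 315 top 344 bot 483
base L 122 R 309 top 486 bot 644
foot top L 153 R 312 top 264 bot 393
foot bev L 152 R 310 top 277 bot 406
disc top L 156 R 317 top 217 bot 347
foot top L 154 R 313 top 256 bot 385
foot bev L 153 R 311 top 269 bot 397
disc top L 157 R 319 top 208 bot 338
```

```bash
python3 -c "
from h import *
s=ctrl.camera('scene')
crop(s,274,180,302,212,22,'pics/s9.png')"
```

```text
(no output)
```

View pics/s9.png

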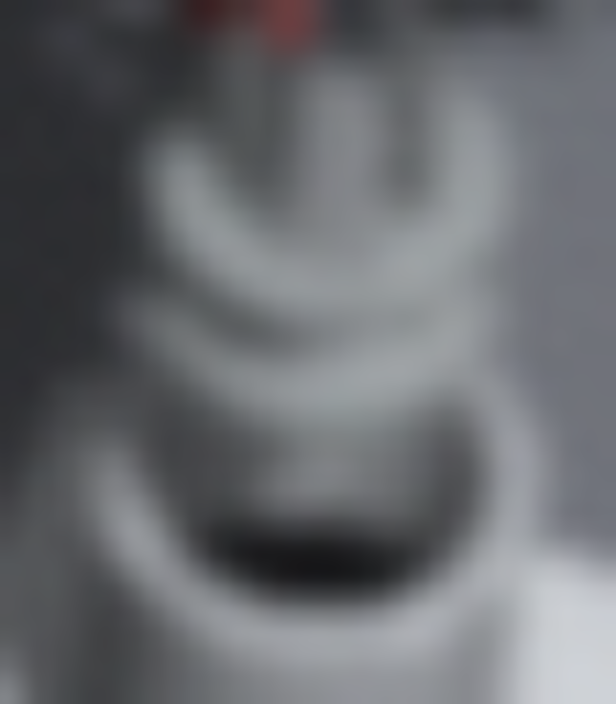

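```bash
python3 -m pendant '[[[0.2,-0.035,0],[0,0,0],-1],[[0.25,0,0],[0,0,0],-1],[[0.1,0,0],[0,0,0],-1],[[0,0,0],[0,0,0],-1]]'; python3 -m pendant '[[[0.05,0,0],[0,0,0],-1],[[0.05,0,0],[0,0,0],-1],[[0.05,0,0],[0,0,0],-1],[[0,0,0],[0,0,0],-1]]'; python3 -c "
from h import *
plan(496.3,210.7,140,-58)
s=ctrl.camera('scene')
crop(s,265,160,315,220,10,'pics/s10.png')"
```

```text
clock: 9.22
eef_pos: [495.5, 212.1, 164.5]
tool_rot: [1.904, 0.546, -1.907]
wrist_force: [0.3, 0.3, -3.8]
grip_width: 0.499
clock: 9.72
eef_pos: [495.8, 212.1, 157.6]
tool_rot: [1.905, 0.546, -1.906]
wrist_force: [0.1, -0.2, -3.6]
grip_width: 0.499
pos [495.8 212.1 157.6] tool y yaw -58.0 x axis [-3.e-04 -1.e-04 -1.e+00] j7 -1.79 F [ 0.1 -0.2 -3.6] w 0.499 t 9.72
turn/pi [-0.0001  0.0001  0.    ] rows>= 1.0
shift units after turn [0.352 0.029 0.005]
shift units now [0.352 0.029 0.005] rows 0.3534990055239776
```

View pics/s10.png

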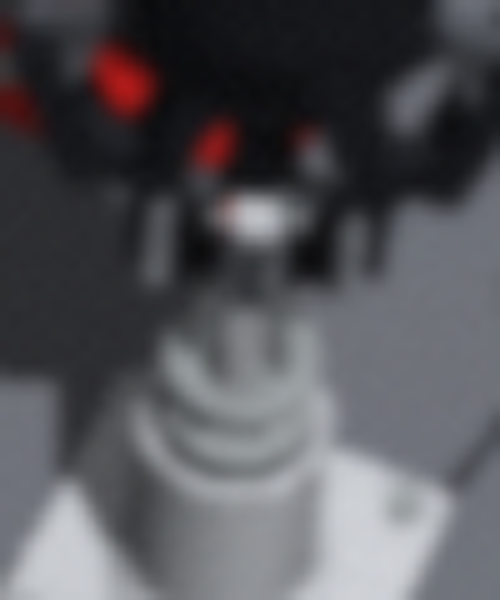

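```bash
python3 -m pendant '[[[0.04,0.01,0],[0,0,0],-1],[[0.04,0.01,0],[0,0,0],-1],[[0.04,0,0],[0,0,0],-1],[[0.04,0,0],[0,0,0],-1],[[0,0,0],[0,0,0],-1]]'; python3 -m pendant '[[[0.05,0,0],[0,0,0],-1],[[0.05,0,0],[0,0,0],-1],[[0.05,0,0],[0,0,0],-1],[[0,0,0],[0,0,0],-1]]'; python3 -c "
from h import *
plan(496.3,210.7,140,-58)
s=ctrl.camera('scene')
crop(s,265,160,315,220,10,'pics/s11.png')"
```

```text
clock: 10.4
eef_pos: [496.2, 211.3, 149.6]
tool_rot: [1.905, 0.546, -1.906]
wrist_force: [0.1, -0.2, -2.8]
grip_width: 0.504
clock: 10.9
eef_pos: [496.3, 211.3, 142.0]
tool_rot: [1.905, 0.546, -1.906]
wrist_force: [0.3, -0.3, -4.3]
grip_width: 0.506
pos [496.3 211.3 142. ] tool y yaw -58.0 x axis [-3.e-04 -1.e-04 -1.e+00] j7 -1.80 F [ 0.3 -0.3 -4.3] w 0.506 t 10.90
turn/pi [-0.      0.0001  0.    ] rows>= 1.0
shift units after turn [0.04  0.01  0.006]
shift units now [0.04  0.01  0.006] rows 0.04203946766669949
```

View pics/s11.png

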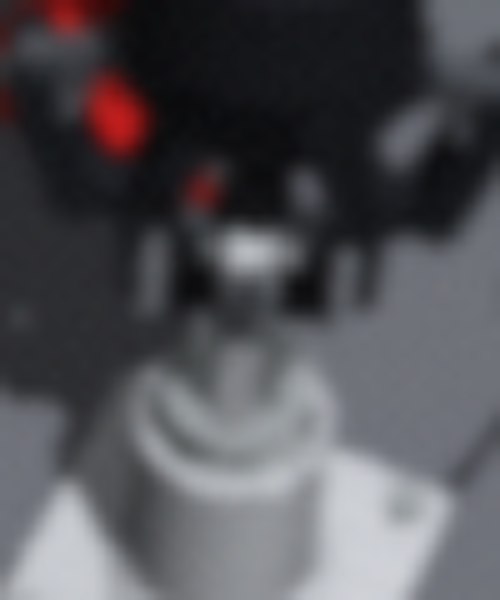

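```bash
python3 -m pendant '[[[0.05,0,0],[0,0,0],-1],[[0.05,0,0],[0,0,0],-1],[[0.05,0,0],[0,0,0],-1],[[0,0,0],[0,0,0],-1]]'; python3 -m pendant '[[[0.05,0,0],[0,0,0],-1],[[0.05,0,0],[0,0,0],-1],[[0.05,0,0],[0,0,0],-1],[[0,0,0],[0,0,0],-1]]';python3 -m pendant '[[[0.03,0,0],[0,0,0],-1],[[0.03,0,0],[0,0,0],-1],[[0.03,0,0],[0,0,0],-1],[[0,0,0],[0,0,0],-1]]'
```

```text
clock: 11.45
eef_pos: [496.3, 211.3, 134.5]
tool_rot: [1.905, 0.546, -1.906]
wrist_force: [-0.8, -0.2, -3.9]
grip_width: 0.503
clock: 11.95
eef_pos: [496.3, 211.3, 127.0]
tool_rot: [1.905, 0.546, -1.906]
wrist_force: [-0.7, 0.5, -3.5]
grip_width: 0.506
clock: 12.45
eef_pos: [496.3, 211.3, 122.6]
tool_rot: [1.905, 0.546, -1.905]
wrist_force: [0.3, 0.0, -4.0]
grip_width: 0.507
```

Now I'll feel for the stop in short steps, checking the force after each.

```bash
python3 -m pendant '[[[0.02,0,0],[0,0,0],-1],[[0.02,0,0],[0,0,0],-1]]' | grep -E "eef|force"; python3 -m pendant '[[[0.02,0,0],[0,0,0],-1],[[0.02,0,0],[0,0,0],-1]]'| grep -E "eef|force"
```

```text
eef_pos: [496.3, 211.3, 120.7]
wrist_force: [-0.6, -0.6, -3.3]
eef_pos: [496.3, 211.3, 118.7]
wrist_force: [-0.1, -0.4, -3.4]
```

```bash
python3 -m pendant '[[[0.02,0,0],[0,0,0],-1],[[0.02,0,0],[0,0,0],-1]]' | grep -E "eef|force"
```

```text
eef_pos: [496.3, 211.3, 116.7]
wrist_force: [-0.6, -0.3, -2.7]
```

```bash
python3 -m pendant '[[[0.02,0,0],[0,0,0],-1],[[0.02,0,0],[0,0,0],-1]]' | grep -E "eef|force"
```

```text
eef_pos: [496.7, 211.5, 115.7]
wrist_force: [-3.8, -2.8, 19.4]
```

```bash
python3 -m pendant '[[[-0.012,0,0],[0,0,0],-1],[[0,0,0],[0,0,0],-1]]' | grep -E "eef|force|clock"
```

```text
clock: 13.7
eef_pos: [496.5, 211.4, 115.8]
wrist_force: [-2.3, -1.4, 6.1]
```

```bash
python3 -m pendant '[[[0,0,0],[0,0,0],0.1],[[0,0,0],[0,0,0],0.2],[[0,0,0],[0,0,0],0.4],[[0,0,0],[0,0,0],0.7],[[0,0,0],[0,0,0],0.7],[[0,0,0],[0,0,0],0.7],[[0,0,0],[0,0,0],0.7]]'; python3 -c "
from h import *
s=ctrl.camera('scene')
crop(s,265,160,315,220,10,'pics/s12.png')"
```

```text
clock: 14.58
eef_pos: [496.3, 211.3, 115.4]
tool_rot: [1.905, 0.546, -1.905]
wrist_force: [0.2, -0.2, 0.4]
grip_width: 0.852
```

View pics/s12.png

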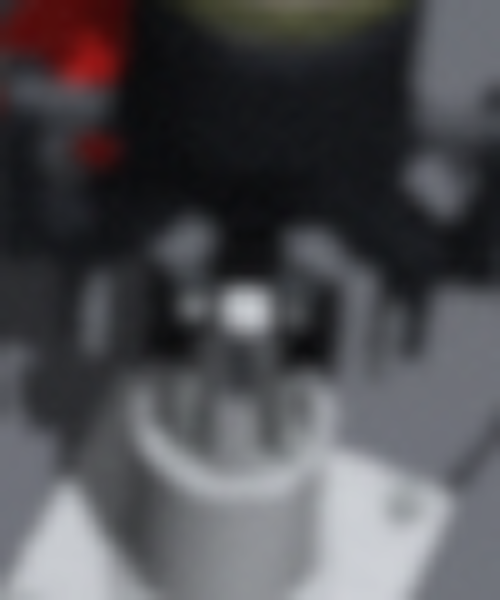

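```bash
python3 -m pendant '[[[-0.1,0,0],[0,0,0],0.7],[[-0.4,0,0],[0,0,0],0.7],[[-0.6,0,0],[0,0,0],0.7],[[-0.6,0,0],[0,0,0],0.7],[[0,0,0],[-0.055,0,0],0],[[0,0,0],[-0.055,0,0],-1],[[0,0,0],[-0.055,0,0],-1],[[0,0,0],[-0.055,0,0],-1],[[0,0,0],[-0.055,0,0],-1],[[0,0,0],[-0.055,0,0],-1],[[0,0,0],[-0.055,0,0],-1],[[0,0,0],[-0.055,0,0],-1]]';python3 -m pendant '[[[0,0,0],[-0.055,0,0],-1],[[0,0,0],[-0.005,0,0],-1],[[0,0,0],[0,0,0],-1],[[0,0,0],[0,0,0],-1]]'; python3 -c "
from h import *
plan(496.3,211.0,173,32)
s=ctrl.camera('scene')
crop(s,265,140,315,220,8,'pics/s13.png')
crop(ctrl.camera('top'),190,170,250,230,10,'pics/t13.png')"
```

```text
clock: 16.12
eef_pos: [496.4, 211.2, 200.7]
tool_rot: [0.928, 1.363, -0.928]
wrist_force: [-0.8, 0.2, -0.8]
grip_width: -0.0
clock: 16.62
eef_pos: [496.4, 211.3, 200.5]
tool_rot: [0.79, 1.422, -0.79]
wrist_force: [0.3, 0.5, -0.2]
grip_width: 0.0
pos [496.4 211.3 200.5] tool y yaw 31.9 x axis [ 2.e-04 -2.e-04 -1.e+00] j7 -0.48 F [ 0.3  0.5 -0.2] w 0.000 t 16.62
turn/pi [-0.0007  0.0001 -0.    ] rows>= 1.0
shift units after turn [ 0.55  -0.004  0.005]
shift units now [ 0.55  -0.004  0.004] rows 0.5498781020689275
```

View pics/s13.png

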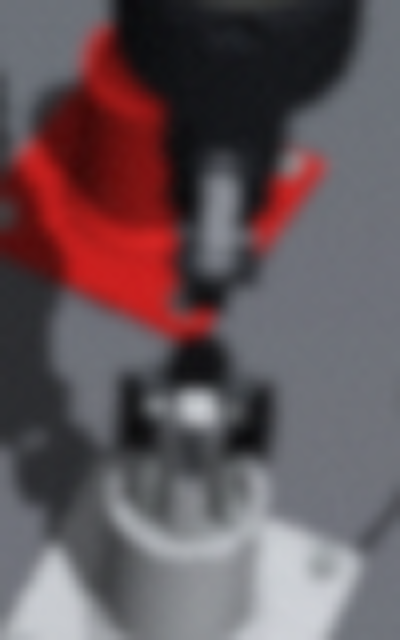

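View pics/t13.png

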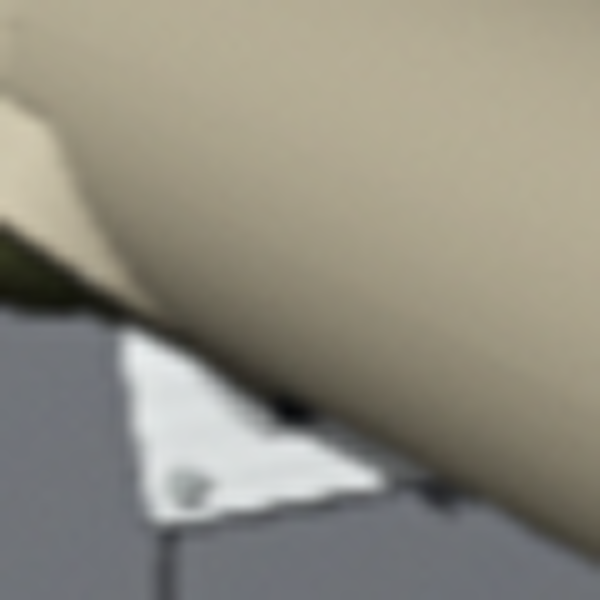

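```bash
python3 -c "
from h import *
s=ctrl.camera('scene')
for P in([496.4,211.3,200.5],[496.4,211.3,171]): print((proj(s,P)[0]-[265,140])*8)
a=np.linspace(0,6.28,90)
e=(proj(s,np.c_[496.4+11*np.cos(a),211.3+11*np.sin(a),np.full(90,171)])-[265,140])*8+3.5
print(e.min(0),e.max(0))
crop(s,280,174,300,196,25,'pics/s14.png')"
```

```text
[201.17264228 293.82542826]
[195.84064308 347.5652674 ]
[166.67399986 325.11253862] [232.0226283  377.32383428]
```

View pics/s14.png

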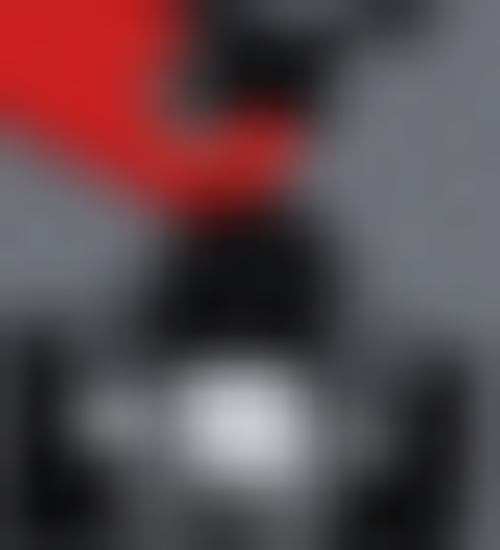

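```bash
python3 -m pendant '[[[0.2,0,0],[0,0,0],-1],[[0.2,0,0],[0,0,0],-1],[[0.08,0,0],[0,0,0],-1],[[0,0,0],[0,0,0],-1]]' | grep -E "eef|force";  python3 -m pendant '[[[0.02,0,0],[0,0,0],-1],[[0.02,0,0],[0,0,0],-1]]' | grep -E "eef|force"
```

```text
eef_pos: [496.1, 211.3, 175.8]
wrist_force: [1.0, 1.0, 0.1]
eef_pos: [496.5, 211.3, 174.5]
wrist_force: [0.3, -0.9, 0.2]
```

```bash
python3 -m pendant '[[[0.02,0,0],[0,0,0],-1],[[0.02,0,0],[0,0,0],-1]]' | grep -E "eef|force"
```

```text
eef_pos: [496.4, 211.3, 172.4]
wrist_force: [0.2, -0.8, 1.1]
```

```bash
python3 -m pendant '[[[0.02,0,0],[0,0,0],-1],[[0,0,0],[0,0,0],-1]]' | grep -E "eef|force"
```

```text
eef_pos: [496.3, 211.3, 171.3]
wrist_force: [0.8, -0.1, -0.2]
```

```bash
python3 -m pendant '[[[0.02,0,0],[0,0,0],-1],[[0,0,0],[0,0,0],-1]]' | grep -E "eef|force"
```

```text
eef_pos: [496.5, 211.4, 170.7]
wrist_force: [-0.3, -0.5, 3.7]
```

```bash
python3 -m pendant '[[[0.02,0,0],[0,0,0],-1],[[0,0,0],[0,0,0],-1]]' | grep -E "eef|force"
```

```text
eef_pos: [496.6, 211.5, 169.8]
wrist_force: [-0.6, -1.2, 6.0]
```

```bash
python3 -m pendant '[[[0.02,0,0],[0,0,0],-1],[[0,0,0],[0,0,0],-1]]' | grep -E "eef|force"
```

```text
eef_pos: [496.6, 211.5, 168.8]
wrist_force: [-0.3, -1.0, 6.4]
```

```bash
python3 -m pendant '[[[0.02,0,0],[0,0,0],-1],[[0,0,0],[0,0,0],-1]]' | grep -E "eef|force"
```

```text
eef_pos: [496.6, 211.5, 167.8]
wrist_force: [-1.1, -0.7, 6.7]
```

```bash
python3 -m pendant '[[[0.02,0,0],[0,0,0],-1],[[0,0,0],[0,0,0],-1]]' | grep -E "eef|force"
```

```text
eef_pos: [496.6, 211.5, 166.8]
wrist_force: [-1.2, -0.5, 7.1]
```

```bash
python3 -m pendant '[[[0.01,0,0],[0,0,0],-1],[[0,0,0],[0,0,0],-1]]' | grep -E "eef|force"
```

```text
eef_pos: [496.8, 211.7, 166.6]
wrist_force: [-1.0, -0.3, 8.2]
```

```bash
python3 -m pendant '[[[0.01,0,0],[0,0,0],-1],[[0,0,0],[0,0,0],-1]]' | grep -E "eef|force"
```

```text
eef_pos: [496.9, 211.8, 166.3]
wrist_force: [-1.0, -1.3, 11.5]
```

```bash
python3 -m pendant '[[[0.008,0,0],[0,0,0],-1],[[0,0,0],[0,0,0],-1]]' | grep -E "eef|force"
```

```text
eef_pos: [497.0, 211.9, 166.1]
wrist_force: [-1.9, -1.1, 13.4]
```

```bash
python3 -m pendant '[[[0.008,0,0],[0,0,0],-1],[[0,0,0],[0,0,0],-1]]' | grep -E "eef|force"
```

```text
eef_pos: [497.1, 212.0, 165.9]
wrist_force: [-1.6, -1.1, 16.0]
```

```bash
python3 -m pendant '[[[0.006,0,0],[0,0,0],-1],[[0,0,0],[0,0,0],-1]]' | grep -E "eef|force"
```

```text
eef_pos: [497.1, 212.0, 165.8]
wrist_force: [-1.2, -1.9, 17.2]
```

```bash
python3 -m pendant '[[[0.006,0,0],[0,0,0],-1],[[0,0,0],[0,0,0],-1]]' | grep -E "eef|force"
```

```text
eef_pos: [497.2, 212.1, 165.6]
wrist_force: [-2.5, -1.9, 18.1]
```

```bash
python3 -m pendant '[[[0.004,0,0],[0,0,0],-1],[[0,0,0],[0,0,0],-1],[[0,0,0],[0,0,0],-1]]'
```

```text
clock: 21.15
eef_pos: [497.2, 212.1, 165.5]
tool_rot: [0.79, 1.421, -0.787]
wrist_force: [-1.4, -2.3, 20.4]
grip_width: 0.001
```

```bash
python3 -m pendant '[[[-0.1,0,0],[0,0,0],-1],[[-0.3,0,0],[0,0,0],-1],[[-0.3,0,0],[0,0,0],-0.5],[[0,0,0],[0,0,0],0.6],[[0,0,0],[0,0,0],0.6],[[0,0,0],[0,0,0],0.6],[[0,0,0],[0,0,0],0.6]]'; python3 -c "
from h import *
plan(496.4,211.2,118,32)
s=ctrl.camera('scene')
crop(s,265,140,315,220,8,'pics/s15.png')"
```

```text
clock: 22.02
eef_pos: [496.2, 211.2, 198.4]
tool_rot: [0.788, 1.423, -0.789]
wrist_force: [1.5, -0.6, -0.9]
grip_width: 0.799
pos [496.2 211.2 198.4] tool y yaw 32.0 x axis [-7.e-04 -2.e-04 -1.e+00] j7 -0.48 F [ 1.5 -0.6 -0.9] w 0.799 t 22.02
turn/pi [-0.     -0.0001  0.0002] rows>= 1.0
shift units after turn [1.608 0.003 0.002]
shift units now [1.608 0.004 0.003] rows 1.6079091284371276
```

View pics/s15.png

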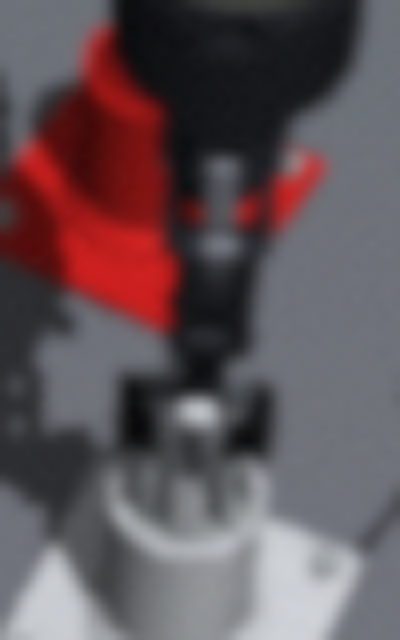

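```bash
python3 -m pendant '[[[0.3,0,0],[0,0,0],0.6],[[0.4,0,0],[0,0,0],0.6],[[0.4,0,0],[0,0,0],0.6],[[0.3,0,0],[0,0,0],0.6],[[0.2,0,0],[0,0,0],0.6],[[0,0,0],[0,0,0],0.6],[[0,0,0],[0,0,0],0.6]]'; python3 -c "
from h import *
plan(496.4,211.2,118,32)
s=ctrl.camera('scene')
crop(s,265,150,315,220,8,'pics/s16.png')"
```

```text
clock: 22.95
eef_pos: [496.5, 211.5, 119.1]
tool_rot: [0.789, 1.423, -0.788]
wrist_force: [0.6, 0.7, -0.2]
grip_width: 0.8
pos [496.5 211.5 119.1] tool y yaw 32.0 x axis [ 5.e-04  3.e-04 -1.e+00] j7 -0.61 F [ 0.6  0.7 -0.2] w 0.800 t 22.95
turn/pi [-0.     -0.     -0.0002] rows>= 1.0
shift units after turn [ 0.022 -0.006  0.004]
shift units now [ 0.022 -0.006  0.004] rows 0.02364267986210463
```

View pics/s16.png

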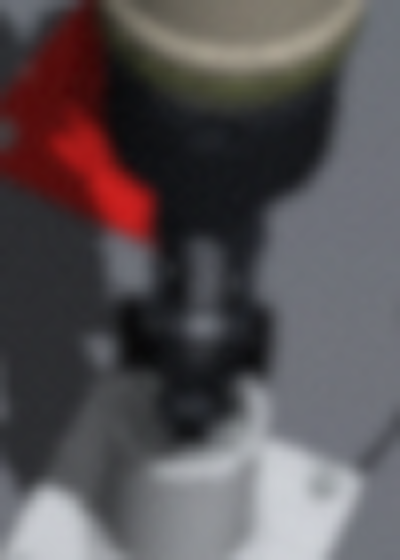

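```bash
python3 -m pendant '[[[0,0,0],[0,0,0],0.1],[[0,0,0],[0,0,0],-0.1],[[0,0,0],[0,0,0],-0.25],[[0,0,0],[0,0,0],-0.3]]'; python3 -m pendant '[[[0,0,0],[0,0,0],-0.4]]';
```

```text
clock: 23.5
eef_pos: [496.8, 211.6, 119.0]
tool_rot: [0.79, 1.423, -0.788]
wrist_force: [1.0, 1.5, 0.7]
grip_width: 0.35
clock: 23.62
eef_pos: [496.9, 211.7, 119.1]
tool_rot: [0.79, 1.422, -0.788]
wrist_force: [1.4, 0.7, 3.2]
grip_width: 0.34
```

```bash
python3 -m pendant '[[[-0.006,0,0],[0,0,0],-0.4]]'|grep -E "force|width|eef"; python3 -m pendant '[[[-0.004,0,0],[0,0,0],-1],[[0,0,0],[0,0,0],-1]]';
```

```text
eef_pos: [496.7, 211.5, 119.1]
wrist_force: [2.7, 0.7, -1.4]
grip_width: 0.344
clock: 24.0
eef_pos: [496.2, 211.2, 119.1]
tool_rot: [0.789, 1.423, -0.789]
wrist_force: [0.9, 0.8, -1.1]
grip_width: 0.341
```

```bash
python3 -m pendant '[[[-0.02,0,0],[0,0,0],-1],[[-0.04,0,0],[0,0,0],-1],[[-0.06,0,0],[0,0,0],-1],[[0,0,0],[0,0,0],-1]]'|grep -E "force|width|eef"; python3 -m pendant '[[[-0.1,0,0],[0,0,0],-1],[[-0.1,0,0],[0,0,0],-1],[[-0.1,0,0],[0,0,0],-1],[[-0.1,0,0],[0,0,0],-1]]'|grep -E "force|width|eef"; 
```

```text
eef_pos: [496.3, 211.2, 125.5]
wrist_force: [0.1, -0.6, -2.2]
grip_width: 0.34
eef_pos: [496.5, 211.3, 145.8]
wrist_force: [0.2, 0.7, -2.7]
grip_width: 0.343
```

```bash
python3 -m pendant '[[[-0.2,0,0],[0,0,0],-1],[[-0.2,0,0],[0,0,0],-1],[[-0.3,0,0],[0,0,0],-1],[[-0.3,0,0],[0,0,0],-1],[[0,0,0],[0,0,0],-1],[[0,0,0],[0,0,0],-1]]'; python3 -c "
from h import *
plan(540,30,205,32)
s=ctrl.camera('scene')
crop(s,260,120,320,220,6,'pics/s17.png')"
```

```text
clock: 25.75
eef_pos: [496.3, 211.0, 195.2]
tool_rot: [0.789, 1.423, -0.789]
wrist_force: [1.1, -0.1, -3.5]
grip_width: 0.34
pos [496.3 211.  195.2] tool y yaw 32.0 x axis [-0.e+00 -2.e-04 -1.e+00] j7 -0.49 F [ 1.1 -0.1 -3.5] w 0.340 t 25.75
turn/pi [-0.0001  0.0001  0.    ] rows>= 1.0
shift units after turn [-0.197 -1.177  3.533]
shift units now [-0.196 -1.176  3.534] rows 3.7296309983865763
```

View pics/s17.png

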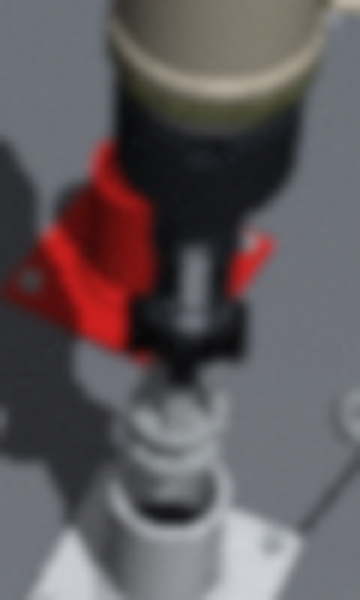

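```bash
python3 -m pendant '[[[-0.1,-0.1,0.3],[0,0,0],-1],[[0,-0.2,0.6],[0,0,0],-1],[[0,-0.22,0.66],[0,0,0],-1],[[0,-0.22,0.66],[0,0,0],-1],[[0,-0.2,0.6],[0,0,0],-1],[[0,-0.15,0.45],[0,0,0],-1],[[0,-0.06,0.2],[0,0,0],-1],[[0,0,0],[0,0,0],-1],[[0,0,0],[0,0,0],-1]]'; python3 -c "
from h import *
plan(538,31,100,32)"
```

```text
clock: 26.92
eef_pos: [539.3, 34.7, 200.4]
tool_rot: [0.788, 1.423, -0.788]
wrist_force: [0.1, 0.2, -3.1]
grip_width: 0.34
pos [539.3  34.7 200.4] tool y yaw 32.1 x axis [ 1.e-04  6.e-04 -1.e+00] j7 -0.15 F [ 0.1  0.2 -3.1] w 0.340 t 26.93
turn/pi [ 0.0003 -0.0002 -0.0001] rows>= 1.0
shift units after turn [ 2.008 -0.062  0.049]
shift units now [ 2.007 -0.062  0.05 ] rows 2.009054538586136
```

```bash
python3 -m pendant '[[[0.3,-0.03,0.02],[0,0,0],-1],[[0.5,-0.03,0.02],[0,0,0],-1],[[0.5,0,0],[0,0,0],-1],[[0.4,0,0],[0,0,0],-1],[[0.3,0,0],[0,0,0],-1],[[0,0,0],[0,0,0],-1],[[0,0,0],[0,0,0],-1]]'; python3 -c "
from h import *
plan(538,31,82,32)
s=ctrl.camera('scene')
crop(s,190,120,280,230,6,'pics/s18.png')
crop(ctrl.camera('top'),235,160,315,230,8,'pics/t18.png')"
```

```text
clock: 27.8
eef_pos: [538.3, 30.8, 100.6]
tool_rot: [0.789, 1.423, -0.788]
wrist_force: [-0.3, 0.4, -2.9]
grip_width: 0.345
pos [538.3  30.8 100.6] tool y yaw 32.0 x axis [ 5.e-04  2.e-04 -1.e+00] j7 -0.30 F [-0.3  0.4 -2.9] w 0.345 t 27.80
turn/pi [ 0.0001  0.     -0.0002] rows>= 1.0
shift units after turn [ 0.373 -0.002 -0.007]
shift units now [ 0.373 -0.002 -0.007] rows 0.37258366694767825
```

View pics/s18.png

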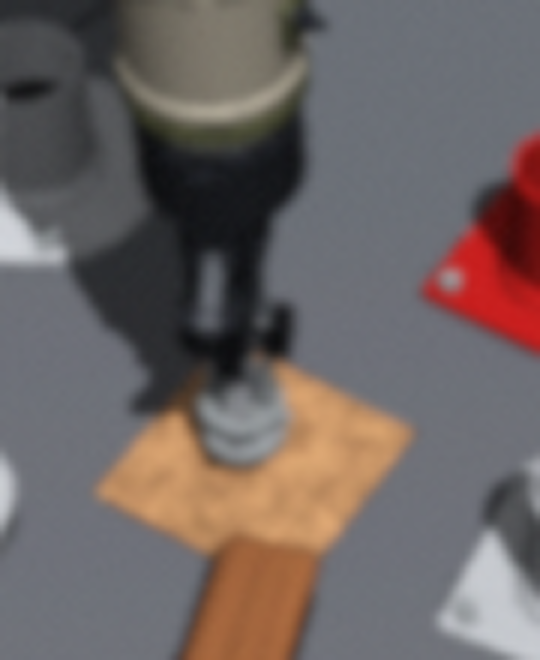

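```bash
python3 -m pendant '[[[0.1,0,0],[0,0,0],-1],[[0.1,0,0],[0,0,0],-1],[[0.1,0,0],[0,0,0],-1],[[0.04,0,0],[0,0,0],-1],[[0,0,0],[0,0,0],-1]]'|grep -E "force|width|eef"; python3 -m pendant '[[[0.02,0,0],[0,0,0],-1],[[0,0,0],[0,0,0],-1]]'|grep -E "force|width|eef"; 
```

```text
eef_pos: [537.9, 30.5, 83.0]
wrist_force: [-0.2, 0.2, -3.7]
grip_width: 0.344
eef_pos: [538.1, 30.4, 82.3]
wrist_force: [0.8, -0.0, -3.3]
grip_width: 0.345
```

```bash
python3 -m pendant '[[[0.02,0,0],[0,0,0],-1],[[0,0,0],[0,0,0],-1]]'|grep -E "force|width|eef"
```

```text
eef_pos: [538.0, 30.4, 81.2]
wrist_force: [-0.3, 0.1, -4.2]
grip_width: 0.343
```

```bash
python3 -m pendant '[[[0.014,0,0],[0,0,0],-1],[[0,0,0],[0,0,0],-1]]'|grep -E "force|width|eef"
```

```text
eef_pos: [538.0, 30.4, 80.5]
wrist_force: [0.3, 0.8, -3.7]
grip_width: 0.346
```

```bash
python3 -m pendant '[[[0.014,0,0],[0,0,0],-1],[[0,0,0],[0,0,0],-1]]'|grep -E "force|width|eef"
```

```text
eef_pos: [538.1, 30.4, 80.2]
wrist_force: [-0.2, -1.6, 2.6]
grip_width: 0.343
```

```bash
python3 -m pendant '[[[0,0,0],[0,0,0],-0.2],[[0,0,0],[0,0,0],0],[[0,0,0],[0,0,0],0.5],[[0,0,0],[0,0,0],0.5],[[0,0,0],[0,0,0],0.5]]'; python3 -c "
from h import *
plan(538,31,82,32)
s=ctrl.camera('scene')
crop(s,190,120,280,230,6,'pics/s19.png')"
```

```text
clock: 30.15
eef_pos: [538.0, 30.4, 79.9]
tool_rot: [0.789, 1.423, -0.789]
wrist_force: [0.2, 0.7, 1.0]
grip_width: 0.75
pos [538.   30.4  79.9] tool y yaw 32.0 x axis [-0. -0. -1.] j7 -0.34 F [0.2 0.7 1. ] w 0.750 t 30.15
turn/pi [-0.  0.  0.] rows>= 1.0
shift units after turn [-0.043  0.006 -0.011]
shift units now [-0.043  0.006 -0.011] rows 0.04472749038762352
```

View pics/s19.png

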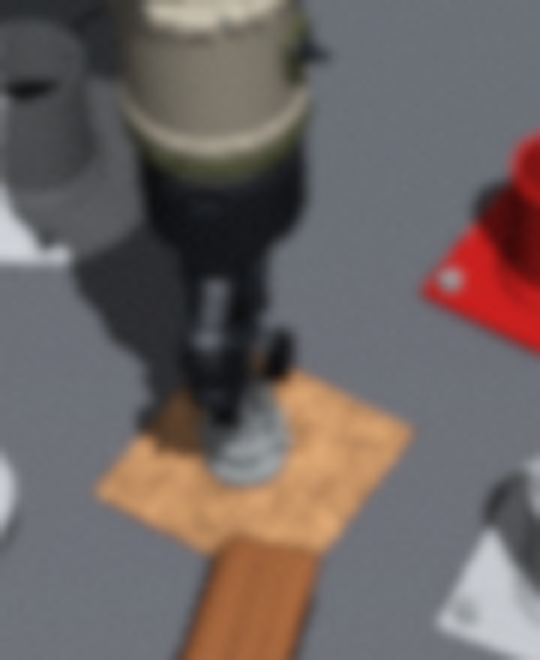

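```bash
python3 -m pendant '[[[-0.1,0,0],[0,0,0],0.5],[[-0.4,0,0],[0,0,0],0.5],[[-0.8,0,0],[0,0,0],0.5],[[-0.8,0,0],[0,0,0],0.5],[[-0.8,0,0],[0,0,0],0.5],[[-0.3,0.3,0.5],[0,0,0],0.5],[[0,0.3,0.7],[0,0,0],0.5],[[0,0.3,0.7],[0,0,0],0.5],[[0,0,0],[0,0,0],0.5],[[0,0,0],[0,0,0],0.5]]'; python3 -c "
from h import *
s=ctrl.camera('scene');t=ctrl.camera('top')
crop(s,200,150,260,215,10,'pics/s20.png'); crop(t,255,165,300,215,12,'pics/t20.png'); cv2.imwrite('pics/top20.png',t['frame']);cv2.imwrite('pics/scene20.png',s['frame'])"
```

```text
clock: 31.45
eef_pos: [625.8, -25.8, 239.8]
tool_rot: [0.789, 1.424, -0.789]
wrist_force: [-0.2, 0.7, 0.7]
grip_width: 0.749
```

View pics/s20.png

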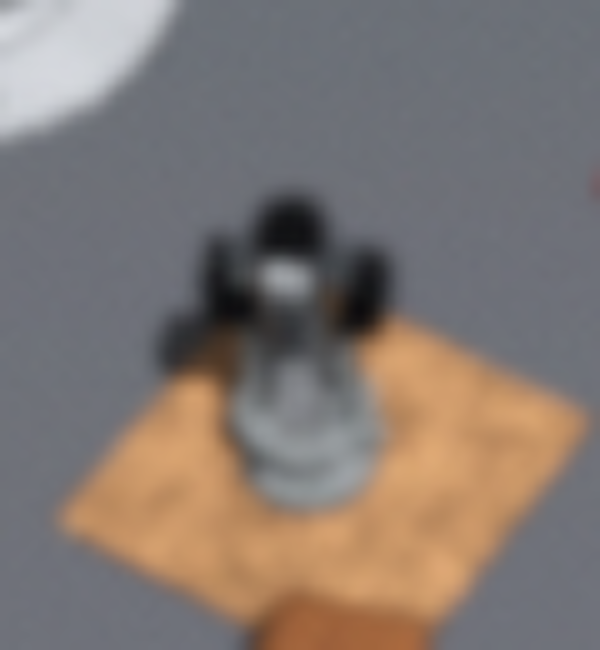

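View pics/t20.png

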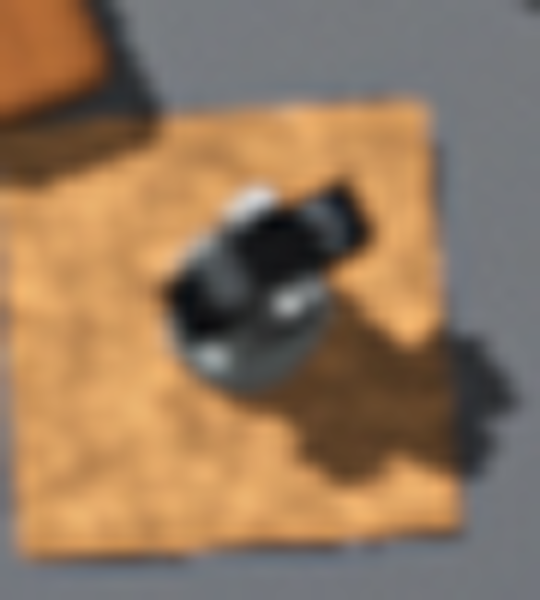

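View pics/scene20.png

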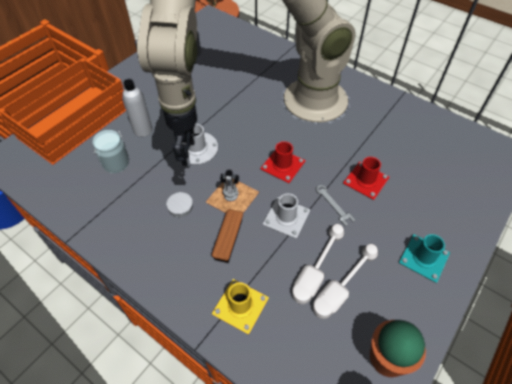

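```bash
python3 -c "
from workcell import ctrl
print(ctrl.sense()['clock'],ctrl.close_job())"
```

```text
the job is handed in; nothing more can be done
31.55 None
```

I measured the bore of the bare aluminium, square-flanged socket and handed the job in at 31.6 s. No verdict was reported.

**What I did:**
- I squeezed the gauge's pads and lowered it upright into the sleeve. The stop showed up about 43 mm below the mouth, with a brief peak of about 23 N, and I eased off before letting go.
- I pressed the lock cap down about 5.3 mm until the push reached 20.4 N.
- I drew the gauge out by its stem with very little drag, about its own weight on the wrist. I then stood it on the mat at about (538, 30) mm, near the mat's centre.

**Last checks:**
- **Spread:** the final pictures show the gauge upright, with about 53 mm over the finger pads. That fits the 52 mm expected for the locked 48 mm bore. It is a pixel-ratio estimate, good to only a couple of mm; I did not measure the plunger tips directly.
- **Surroundings:** the gripper was well clear of the gauge. By eye the other things look where they started; I did not measure them.

**One disagreement:** with the gauge in the socket, the cap showed about 1.5 to 2 pixels lower in the scene view than predicted. When I pressed, contact came at the expected height (170.8 mm felt, 171 mm predicted), so I went by the force.

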